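# Clamp a copper bar for soldering with cross-lock tweezers

### The job

Take the copper bar from the wooden rack and lay it in both notches of the V-cradle, one end within a centimetre of the red end stop. Then squeeze the self-closing tweezers of the third hand open, set them well over the bar's overhanging end, in line with the bar and with the iron foot flat on the bench, and let them close so that both jaws grip the bar. Leave the other bars and everything else on the bench where they are.

Things in the scene. Friction and masses are not known exactly. Their poses are not given: they have to be found in the camera images.
- copper_bar: Solid copper bar (orange-brown), round, 16 mm diameter, 180 mm long, about 0.32 kg; origin at its middle on its axis, x along the axis. Starts in one of the three places of the rack.
- alu_bar: Pale aluminium bar of the same size, stays in the rack; origin at its middle on its axis, x along the axis.
- iron_bar: Dark iron bar of the same size, stays in the rack; origin at its middle on its axis, x along the axis.
- rack: Fixed wooden rack, 150 x 148 mm (x, y). Holds three bars along its x, 48 mm apart in y (-48, 0, 48 mm), axes 45 mm above the bench, in V-notches on two 14 mm thick rails at x = -60 and 60 mm; between the rails it is free below the bars down to the 8 mm thick base. Notch sides end 6 mm above and 24 mm beside a bar's axis. Origin under its centre on the bench, z up.
- cradle: Fixed V-cradle: two white 90 degree V-notches, each 20 mm thick along x, on a steel plate (x -45 to 110 mm, 56 wide, 8 high). Origin on the bench under the first notch; +x runs along the bar to the open end; second notch at x = 90 mm. Red end stop: face at x = -35 mm, 44 mm wide, top at 92 mm. Notch sides end 76 mm high, 24 mm beside the centre line.
- cradle_seat (a point): Point on the axis of a bar lying in the cradle's notches: cradle x = 60 mm, y = 0, 70 mm above the bench; the right place for the middle of the bar (its end then 5 mm from the stop, the other end overhanging at x = 150 mm)
- third_hand: Loose third hand, about 0.51 kg: level self-closing cross-lock tweezers on a dark iron foot. Origin on the bench under the middle of the two wooden squeeze pads; +x along the tweezers towards the jaws, z up. Foot: x -60 to 45 mm, 56 wide, 12 high; a post rises from its rear to a brass clamp at x -105 to -71 mm, top at 79 mm. Nearly balanced when held by the pads.
- squeeze_pads (a point): Point midway between the pads, 70 mm above the bench. Shut, pads are 48 mm over their outer faces, 32 mm long (x), 24 mm high. Squeezing them together (along y) opens the jaws; springs close them: about 7 N on each pad starts, about 14 N opens fully, at a firm stop with pads 29 mm over. On a 16 mm bar pads are 41 mm over and each jaw presses with about 5 N.
- jaw_tip (a point): Point midway between the jaw tips: third hand x = 90 mm, y = 0, 70 mm above its foot's underside. The jaws close along y, are 35 mm long (x 55 to 90 mm), 16 mm high, 4 mm thick; shut they stand about 2 mm apart, fully open they stand about 36 mm apart.
- leaf_a: One tweezer arm with its wooden pad (on its +y side of the third hand) and its jaw (on the -y side; the arms cross); origin at its hinge, third hand x = -75 mm, y = 4 mm.
- jaw_a (a point): Middle of the gripping face of that arm's jaw (third hand x about 72 mm). Distance between the two jaw faces: about 2 mm shut, 36 mm fully open, 16 mm on the bar.
- leaf_b: The other, mirrored tweezer arm: pad on the -y side, jaw on the +y side; origin at its hinge, third hand x = -75 mm, y = -4 mm.
- jaw_b (a point): Middle of the gripping face of the other jaw.
- mug: White mug, 76 mm across, 90 mm high, handle on its +y side out to about 75 mm; loose, stays. Origin under its centre.
- firebrick: Red-brown brick, 110 x 60 x 30 mm; loose, stays. Origin under its centre.
- steel_square: Steel square: foot 110 x 30 x 22 mm with an upright 24 x 30 mm at its +x end (31 to 55 mm), 152 mm high; loose, stays. Origin under the foot's centre.
- rod_jar: Glass jar of thin rods, 72 mm across, jar 85 mm high, rods up to 215 mm high; loose, stays. Origin under its centre.
- white_tub: White tub with red lid, 72 mm across, 100 mm high; loose, stays. Origin under its centre.
- green_tub: White tub with green lid, 76 mm across, 85 mm high; loose, stays. Origin under its centre.
Mind the look-alikes: they are no part of the job. Of the things like the copper_bar, leave any that is blue, green or pink; of the rest the larger one is meant.

How it is judged:
By the outcome, as a careful person would: the job done as asked, in the order asked, and still so for the second after the job is handed in, with the robot touching nothing.
It also fails if it takes over 62 s, if anything falls off the work surface, if the arm or the gripper's body presses on something with over 40 N, if the wrist force passes 120 N, or if a joint passes its speed limit or range.

### The arm

A 6-joint arm with a two-finger parallel gripper is mounted at the origin on the work surface. World frame = base frame: x ahead of the robot, y to its left, z up, the work surface at z = 0. Lengths are in mm, angles in rad, forces in N, time in s.
With the tool pointing down it reaches from about 350 to 875 mm from the base axis. Payload 4.2 kg.
Tool frame: the origin (TCP) lies between the finger pads; the fingertips stand 14 mm ahead of it and the grasp point (between the pads) lies 5 mm behind it; z points along the fingers, y is the line along which they close (so a half turn about z gives the same grasp; the last joint's range is limited). The gripper opens to 85 mm and grips with 20 to 120 N. Pads are 22 mm wide; open, the fingers measure 114 mm over their backs; the gripper's body (76 mm by 85 mm) begins 54 mm behind the grasp point. The pads swing forward as they close: fully open they stand 13 mm farther back than shut.
Start: joints at [1.409, 0.385, 0.008, 0, -1.194, -0.259], TCP at [255.273, 570.469, 245.312] pointing down, gripper open.
Joint ranges: [-3.14, 3.14], [-1.21, 2.06], [-1.07, 1.41], [-3.16, 2.05], [-2.99, -0.16], [-3.1, 3.1]. Speed limits (rad/s): [2.79, 2.79, 3.14, 3.14, 3.14, 3.14].

### API

Orientations are given as a unit quaternion [x, y, z, w].
In Python, from bench import * gives the robot as it stands.
- The arm moves only by the tool carry_out, never from a script. Its argument "motion" is a list of rows, each a list of 7 numbers: the turn, a rotation vector about the tool's x, y, z in rad, then the shift along the tool's x, y, z in mm, then the opening, from -1 (shut) to 1 (fully open), so that 0 is half open. A call has 1 to 5 rows; each row is the pose to reach, as a shift and turn from the pose commanded when the call began, along the tool's axes at that moment; what a row does not reach only later rows make up. A row lasts 1/8 s, in which the tool goes at most 62.5 mm and 10.7 degrees, less where a joint would pass 70% of its speed; a pose out of reach is approached as far as the arm can. A call with a gripper value outside its range is refused whole. The fingers move at their own pace and stop on an object; the grip force is fixed at half the most. Time passes only in rows, so rows that repeat a pose let the fingers close. It gives the time, the measured TCP pose, the force, the opening and the grip force at its end, in the units of the state.
- read_state(): the state, without advancing time (a new reading comes with each control period).
- get_image(name): name is "scene" or "top"; returns a dict with "color" (384x512x3 uint8, blue, green, red), "mtx" (3x3 intrinsics, pixels), "position" and "orientation" of the camera in the world. Camera axes: x right, y down, z forward; pixel columns grow to the right and rows downward; lengths in mm; the calibration is good to about 2 mm. A picture is of the moment at which its call begins. There is no depth.
- job_done(): hands the job in; it is judged then, once.
The state is a dict: "clock": time; "joints": joint angles; "joint_vel": joint speeds; "joint_efforts": joint torques, N m; "position": TCP position; "ee_rot": TCP orientation; "contact_force": force on the tool from outside, world axes, zero at the start; "wrist_torque": the same for the moment, N m; "gripper_width": finger opening in mm; "grasp_force": force on a finger pad.
Only numpy, scipy, OpenCV 4.12 (cv2) and the standard library are available. Lean on these libraries where they do the work, as an engineer would, in place of code of your own. Each camera call takes 0.05 s, during which the arm holds its last target. There are 200 camera calls.

## Working session

There is one attempt and no reset: what is moved stays moved. The work goes in short steps, Python scripts to look and compute and a tool call to move; the robot and the scene stay as the last step left them, time stands still between calls to the robot, and variables do not carry over. Pictures are saved under pics/ and viewed, at most 10 in all, crops included, and the job is handed in when it is done.

Besides the shell and the picture viewer there is one more tool, called after "Request:" as name([rows], argument=value, ...), one row to a line, values as JSON. carry_out: Moves the arm, as the interface text tells. Its arguments: {"type":"object","properties":{"motion":{"type":"array"}},"required":["motion"]}

```bash
mkdir -p pics; python3 - <<'E'
from bench import *
import cv2,numpy as np
for n in("scene","top"):
    g=get_image(n); cv2.imwrite(f"pics/{n}0.png",g["color"]); np.savez(f"{n}0.npz",**g)
    print(n,np.round(g["mtx"],1).tolist(),g["position"],g["orientation"])
s=read_state();print(s)
E
```

```text
scene [[485.3, 0.0, 255.5], [0.0, 485.3, 190.6], [0.0, 0.0, 1.0]] [1687.24247907   44.32761082  878.78353397] [ 0.64002031  0.61486567 -0.32530403 -0.32633034]
top [[445.7, 0.0, 249.2], [0.0, 445.7, 191.8], [0.0, 0.0, 1.0]] [ 231.22386217   61.0407945  1382.63099196] [-0.67557528  0.72951579 -0.07647344  0.07454236]
{'clock': 0.1, 'joints': array([ 1.40860287e+00,  3.85444344e-01,  6.74907692e-03, -4.46826838e-04,
       -1.19400709e+00, -2.58590254e-01]), 'joint_vel': array([-0.00060038, -0.00074349,  0.00168156,  0.0013663 ,  0.00051445,
       -0.00086967]), 'joint_efforts': array([-5.10229856e-04, -3.93318486e+01,  1.88928795e+01,  4.19799238e+00,
       -2.57866741e-03,  8.72407213e-06]), 'position': array([255.07919233, 570.02366712, 244.34526663]), 'ee_rot': array([ 9.77931476e-01, -2.08923613e-01, -1.61505603e-04,  9.61911878e-04]), 'contact_force': array([0.20760187, 0.50450151, 0.46385134]), 'wrist_torque': array([0.01154477, 0.02833757, 0.00577819]), 'grasp_force': 0.0, 'gripper_width': 85.39903281377755}
```

View pics/scene0.png

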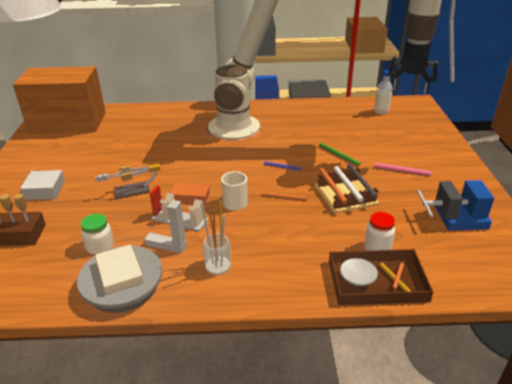

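View pics/top0.png

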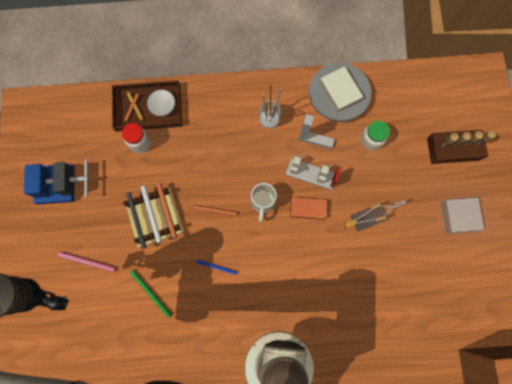

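The top view shows the rack at (152,215) with dark, pale and copper bars (copper at about (167,210)). The cradle is at (313,173) with its red stop to the right at (337,177), and the third hand is at (372,215).
Things that could be taken for the copper bar (top view): rack bar (167,210), thin copper rod (216,210), blue (217,267), green (151,293), pink (87,261), tray stick (132,105). I choose the one in the rack, the larger of the copper-coloured ones.

```bash
cat > h.py <<'E'
import cv2,numpy as np
from scipy.spatial.transform import Rotation as R
def ray(g,p):
    d=np.linalg.inv(g["mtx"])@[p[0],p[1],1.]; return np.array(g["position"]),R.from_quat(g["orientation"]).apply(d)
def onz(g,p,z):
    o,d=ray(g,p); return o+d*(z-o[2])/d[2]
def proj(g,P):
    c=R.from_quat(g["orientation"]).inv().apply(np.atleast_2d(P)-g["position"]); q=c@np.array(g["mtx"]).T; return q[:,:2]/q[:,2:]
def warp(g,c,ang,w,h,z,s):  # rectified picture of plane z: centre c, x axis at ang
    ca,sa=np.cos(ang),np.sin(ang); P=[]
    for u,v in((-w/2,h/2),(w/2,h/2),(w/2,-h/2),(-w/2,-h/2)): P.append([c[0]+ca*u-sa*v,c[1]+sa*u+ca*v,z])
    H=cv2.getPerspectiveTransform(proj(g,P).astype(np.float32),np.float32([[0,0],[w*s,0],[w*s,h*s],[0,h*s]]))
    return cv2.warpPerspective(g["color"],H,(int(w*s),int(h*s)),flags=cv2.INTER_CUBIC)
E
python3 - <<'E'
from h import *
t=dict(np.load("top0.npz"));s=dict(np.load("scene0.npz"))
im=t["color"];a=cv2.resize(im[175:255,115:195],None,fx=5,fy=5,interpolation=cv2.INTER_CUBIC)
b=cv2.resize(im[145:240,285:415],None,fx=5,fy=5,interpolation=cv2.INTER_CUBIC)[:,:]
c=np.zeros((475,1060,3),np.uint8);c[:400,:400]=a;c[:,410:]=b
cv2.imwrite("pics/crop1.png",cv2.resize(c,None,fx=.754,fy=.754))
im=s["color"];a=cv2.resize(im[150:220,310:390],None,fx=5,fy=5,interpolation=cv2.INTER_CUBIC)
b=cv2.resize(im[155:255,85:215],None,fx=5,fy=5,interpolation=cv2.INTER_CUBIC)
c=np.zeros((500,1060,3),np.uint8);c[:350,:400]=a;c[:,410:]=b
cv2.imwrite("pics/crop2.png",cv2.resize(c,None,fx=.754,fy=.754))
for n,p,z in(("rack",(152,215),45),("cop",(167,210),45),("cradle",(313,173),70),("stop",(337,177),92),("th",(372,215),70)): print(n,onz(t,p,z))
E
```

```text
rack [472.49978543 346.23710408  45.        ]
cop [484.40638953 300.14337076  45.        ]
cradle [ 559.54337789 -151.45259061   70.        ]
stop [ 536.24494337 -217.87222096   92.        ]
th [ 417.53846351 -312.62969193   70.        ]
```

View pics/crop1.png

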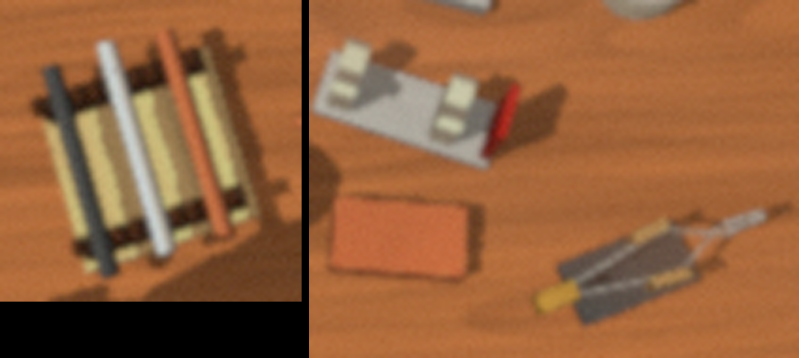

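View pics/crop2.png

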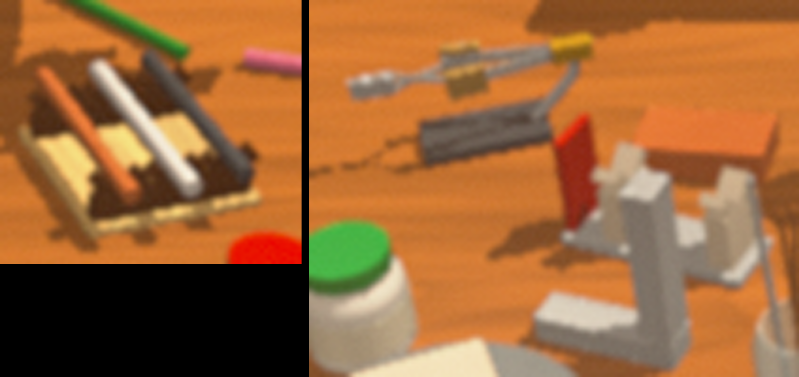

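The close crop confirms it: the copper bar is the rightmost bar of the rack in the top view, ends at crop (165,35) and (224,233), the same thickness as the pale and dark bars. The cradle (stop towards -y) and the third hand (jaws towards -y) are also clear. Next I turn these pixels into positions.

```bash
cat >> h.py <<'E'
L=lambda u,v:(115+u/3.77-.37,175+v/3.77-.37)
Rr=lambda u,v:(285+(u-309)/3.77-.37,145+v/3.77-.37)
sL=lambda u,v:(310+u/3.77-.37,150+v/3.77-.37)
sR=lambda u,v:(85+(u-309)/3.77-.37,155+v/3.77-.37)
def tri(g1,p1,g2,p2):
    (a,u),(b,v)=ray(g1,p1),ray(g2,p2); k=np.linalg.lstsq(np.c_[u,-v],b-a,rcond=None)[0]
    A,B=a+k[0]*u,b+k[1]*v; return np.round(np.r_[(A+B)/2,np.linalg.norm(A-B)],1)
E
python3 - <<'E'
from h import *
t=dict(np.load("top0.npz"));s=dict(np.load("scene0.npz"))
def seg(n,a,b,z):
    A,B=onz(t,a,z),onz(t,b,z); d=B-A; print(n,A[:2].round(1),B[:2].round(1),"len",np.hypot(*d[:2]).round(1),"mid",((A+B)/2)[:2].round(1),"ang",np.degrees(np.arctan2(d[1],d[0])).round(2))
def mask(n,g,lo,hi,roi,z):
    x0,y0,x1,y1=roi; h=cv2.cvtColor(cv2.GaussianBlur(cv2.resize(g["color"][y0:y1,x0:x1],None,fx=4,fy=4,interpolation=cv2.INTER_CUBIC),(5,5),0),cv2.COLOR_BGR2HSV)
    m=cv2.inRange(h,lo,hi); c=max(cv2.findContours(m,0,1)[0],key=cv2.contourArea)
    r=cv2.minAreaRect(c); q=cv2.boxPoints(r); q=(q+.5)/4-.5+[x0,y0]; e=np.linalg.norm(q-np.roll(q,-1,0),axis=1)
    if e[0]>e[1]: q=np.roll(q,1,0)
    a,b=(q[0]+q[1])/2,(q[2]+q[3])/2
    if a[1]<b[1]:a,b=b,a
    print(n,q.round(1).tolist()); seg(n,a,b,z); return q
seg("cop hand",L(224,235),L(165,33),45)
seg("alu hand",L(163,252),L(106,43),45)
seg("iron hand",L(108,273),L(53,68),45)
mask("alu",t,(0,0,165),(180,50,255),(138,180,166,246),45)
mask("cop",t,(0,120,120),(12,255,255),(154,180,178,242),45)
seg("plate +y edge",Rr(490,169),Rr(312,110),8)
seg("notchtops 0->90 (+y peak)",Rr(452,130),Rr(343,96),76)
seg("notchtops 0->90 (-y peak)",Rr(463,85),Rr(356,48),76)
seg("stop top",Rr(491,157),Rr(517,86),92)
print("stop top far/near corner tri",tri(t,Rr(515,88),s,sR(588,117)),tri(t,Rr(492,155),s,sR(556,140)))
seg("TH clamp->jaw",Rr(557,298),Rr(755,219),70)
seg("TH pads",Rr(671,278),Rr(652,232),80)
seg("foot front edge..",Rr(583,323),Rr(697,279),12)
print("tri clamp",tri(t,Rr(557,296),s,sR(572,47)),"jaw tip",tri(t,Rr(763,214),s,sR(350,86)),"pads",tri(t,Rr(671,276),s,sR(460,47)),tri(t,Rr(652,230),s,sR(466,78)))
print("square top",tri(t,(305,124),s,sR(645,185)))
print("mug top",onz(t,(264,190),90),"jar",onz(t,(270,113),85),"rods",onz(t,(270,85),215),onz(t,(279,85),215))
E
```

```text
cop hand [400.5 282. ] [569.8 323.6] len 174.4 mid [485.2 302.8] ang 13.78
alu hand [390.7 331.1] [565.2 372. ] len 179.2 mid [477.9 351.5] ang 13.21
iron hand [377.3 375.2] [547.6 415.7] len 175.0 mid [462.4 395.5] ang 13.38
alu [[139.8, 186.4], [143.9, 185.2], [160.0, 240.9], [155.9, 242.1]]
alu [390.5 330.8] [566.1 374.9] len 181.0 mid [478.3 352.8] ang 14.1
cop [[153.6, 179.6], [177.4, 179.6], [177.4, 241.4], [153.6, 241.4]]
cop [389.2 308.2] [580.1 301.2] len 191.0 mid [484.6 304.7] ang -2.08
plate +y edge [ 516.9 -217.5] [579.2 -73.8] len 156.7 mid [ 548.  -145.7] ang 66.56
notchtops 0->90 (+y peak) [ 536.9 -177.2] [571.6 -93. ] len 91.1 mid [ 554.2 -135.1] ang 67.56
notchtops 0->90 (-y peak) [ 573.3 -190.1] [ 610.8 -107.4] len 90.8 mid [ 592.  -148.8] ang 65.6
stop top [ 509.  -202.4] [ 564.9 -229.7] len 62.2 mid [ 537.  -216.1] ang -25.99
stop top far/near corner tri [ 556.9 -212.8  112.7   20.5] [ 518.9 -224.2   62.    28.8]
TH clamp->jaw [ 396.6 -245.4] [ 447.3 -409.8] len 172.0 mid [ 422.  -327.6] ang -72.85
TH pads [ 404.2 -333.8] [ 441.6 -324. ] len 38.7 mid [ 422.9 -328.9] ang 14.7
foot front edge.. [ 381.8 -277.6] [ 410.7 -375.6] len 102.2 mid [ 396.3 -326.6] ang -73.56
tri clamp [ 397.6 -243.2   73.3    3.2] jaw tip [ 449.7 -413.1   75.4    3.1] pads [ 405.4 -332.3   81.4    2.6] [ 443.5 -322.7   75.9    5.3]
square top [ 691.3 -137.2  144.5   10.6]
mug top [513.93575834   2.31995601  90.        ] jar [757.06543637 -36.74469021  85.        ] rods [788.33279008 -34.19237129 215.        ] [786.33088643 -59.55221149 215.        ]
```

```bash
python3 - <<'E'
from h import *
t=dict(np.load("top0.npz"));s=dict(np.load("scene0.npz"))
def T(o,a,P): a=np.radians(a);c,q=np.cos(a),np.sin(a); return [[o[0]+c*x-q*y,o[1]+q*x+c*y,z] for x,y,z in P]
cr=T((556.5,-184.5),66.6,[(x,y,76) for x in(-10,10,80,100) for y in(-24,24)]+[(-35,-22,92),(-35,22,92)]+[(x,y,8) for x in(-45,110) for y in(-28,28)])
ba=T((486,303.5),13.6,[(-90,0,45),(90,0,45),(0,0,45)])
out=[]
for g,roi,P in((t,(285,145,355,205),cr),(s,(140,165,215,245),cr),(t,(120,175,190,250),ba),(s,(310,150,385,215),ba)):
    x0,y0,x1,y1=roi; im=cv2.resize(g["color"][y0:y1,x0:x1],None,fx=5,fy=5,interpolation=cv2.INTER_CUBIC)
    for p in proj(g,P): cv2.circle(im,tuple(int(v) for v in ((p-[x0,y0]+.5)*5)),2,(255,0,255),-1)
    c=np.zeros((400,375,3),np.uint8); c[:im.shape[0],:im.shape[1]]=im[:400]; out.append(c)
o=np.vstack([np.hstack(out[:2]),np.hstack(out[2:])]); cv2.imwrite("pics/ov.png",cv2.resize(o,None,fx=.75,fy=.75))
E
```

```text
(no output)
```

View pics/ov.png

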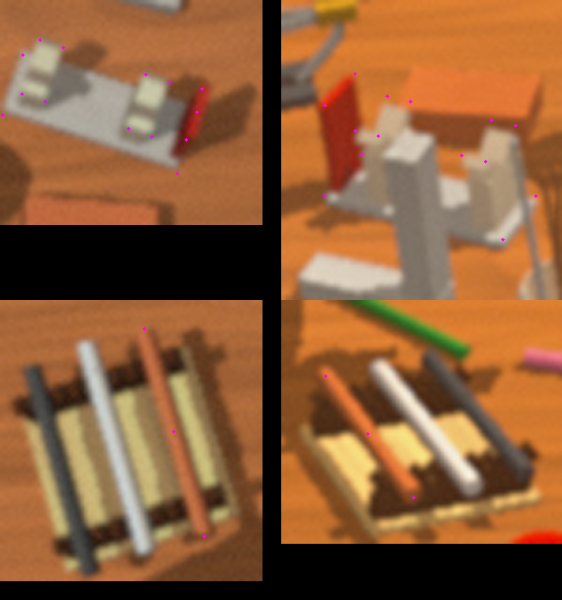

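The predicted points fit both views: the bar is right, and the cradle needs about 2 mm more in x. I'll use these poses (xy in mm, yaw in degrees):
- Copper bar: (486,303.5), 13.6°
- Cradle: (558.5,-185), 66.6°
- Third hand: (423.5,-327.5), -73°

```bash
cat > go.py <<'E'
import sys
from h import *
from bench import *
s=read_state(); q=R.from_quat(s["ee_rot"])
def go(x,y,z,yaw):
    t=R.from_euler("z",yaw,degrees=True)*R.from_quat([1,0,0,0])
    print("turn",(q.inv()*t).as_rotvec().round(3),"shift",q.inv().apply(np.array([x,y,z])-s["position"]).round(1))
for a in sys.argv[1:]: go(*map(float,a.split(",")))
print("t",s["clock"],"pos",s["position"].round(1),"yaw",np.degrees(np.arctan2(*q.as_matrix()[[1,0],0])).round(1),"j",s["joints"].round(2),"F",s["contact_force"].round(1),"w",round(s["gripper_width"],1),s["grasp_force"])
E
python3 go.py 486,303.5,130,13.6
```

```text
turn [ 0.002  0.001 -0.658] shift [319.7 148.7 114.7]
t 0.1 pos [255.1 570.  244.3] yaw -24.1 j [ 1.41  0.39  0.01 -0.   -1.19 -0.26] F [0.2 0.5 0.5] w 85.4 0.0
```

Request:
carry_out([
  [0,0,-0.16,58,27,10,-0.1],
  [0,0,-0.32,116,54,20,-0.1],
  [0,0,-0.48,174,81,40,-0.1],
  [0,0,-0.658,230,107,60,-0.1],
  [0,0,-0.658,270,126,80,-0.1],
])

```text
clock: 0.72
position: [451.3, 343.7, 164.9]
ee_rot: [0.993, 0.119, 0.0, -0.0]
contact_force: [-0.1, 0.7, -0.2]
gripper_width: 38.7
grasp_force: 0.0
```

```bash
python3 go.py 486,303.5,90,13.6
```

```text
turn [-0.    -0.001  0.001] shift [24.2 47.3 74.9]
t 0.725 pos [451.3 343.7 164.9] yaw 13.7 j [ 0.94  0.36 -0.25  0.   -0.96  0.87] F [-0.1  0.7 -0.2] w 38.7 0.0
```

Request:
carry_out([
  [0,0,0,24.2,47.3,30,-0.1],
  [0,0,0,24.2,47.3,75,-0.1],
  [0,0,0,24.2,47.3,75,-0.1],
])

```text
clock: 1.1
position: [483.2, 302.2, 86.8]
ee_rot: [0.993, 0.117, -0.004, 0.003]
contact_force: [-0.1, 0.5, 1.0]
gripper_width: 38.3
grasp_force: 0.0
```

```bash
python3 go.py 486,303.5,40,13.6; python3 - <<'E'
from h import *
from bench import *
a=get_image("top");b=get_image("scene")
u=cv2.resize(a["color"][170:255,115:195],None,fx=5,fy=5,interpolation=cv2.INTER_CUBIC)
v=cv2.resize(b["color"][130:215,310:390],None,fx=5,fy=5,interpolation=cv2.INTER_CUBIC)
cv2.imwrite("pics/g1.png",np.hstack([u,v])[:, :800])
E
```

```text
turn [ 0.005  0.008 -0.002] shift [ 3.4 -0.9 46.8]
t 1.1 pos [483.2 302.2  86.8] yaw 13.5 j [ 0.84  0.46 -0.32 -0.   -0.8   0.96] F [-0.1  0.5  1. ] w 38.3 0.0
```

View pics/g1.png

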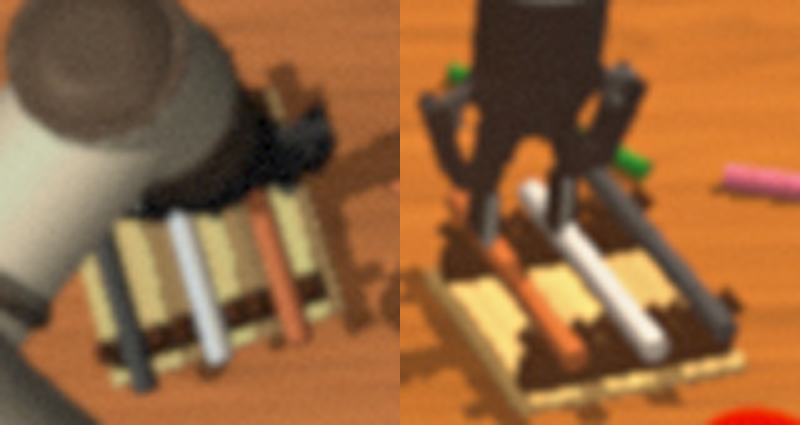

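The fingers straddle the copper bar (tips at about (485,235) and (560,215) in the scene crop, still above bar height), with the pale bar clear outside. Descending.

Request:
carry_out([
  [0,0,0,3,-1,15,-0.1],
  [0.003,0.005,0,3,-1,30,-0.1],
  [0.003,0.006,0,3,-1,40,-0.1],
  [0.003,0.006,0,3,-1,46,-0.1],
])

```text
clock: 1.7
position: [487.5, 307.0, 44.1]
ee_rot: [0.993, 0.119, 0.003, -0.002]
contact_force: [0.4, -0.7, 0.1]
gripper_width: 38.6
grasp_force: 0.0
```

Request:
carry_out([
  [0,0,0,0,0,0,-0.1],
  [0,0,0,0,0,0,-1],
  [0,0,0,0,0,0,-1],
  [0,0,0,0,0,0,-1],
  [0,0,0,0,0,0,-1],
])

```text
clock: 2.33
position: [488.2, 304.8, 45.3]
ee_rot: [0.993, 0.119, 0.003, -0.001]
contact_force: [1.8, -6.4, 3.8]
gripper_width: 14.0
grasp_force: 58.5
```

```bash
python3 go.py 486,303.5,160,13.6
```

```text
turn [-0.    -0.006  0.001] shift [  -1.8    0.7 -114.7]
t 2.325 pos [488.2 304.8  45.3] yaw 13.6 j [ 0.84  0.52 -0.35  0.   -0.69  0.96] F [ 1.8 -6.4  3.8] w 14.0 58.45404624938965
```

Request:
carry_out([
  [0,0,0,0,0,-10,-1],
  [0,0,0,0,0,-25,-1],
  [0,0,0,0,0,-50,-1],
  [0,0,0,0,0,-85,-1],
  [0,0,0,0,0,-115,-1],
])

```text
clock: 2.95
position: [486.9, 306.5, 161.5]
ee_rot: [0.993, 0.118, 0.003, -0.003]
contact_force: [0.8, -0.2, -3.4]
gripper_width: 14.4
grasp_force: 58.6
```

```bash
python3 go.py 582,-130,170,-113.4; python3 - <<'E'
from h import *
from bench import *
a=get_image("top");b=get_image("scene")
u=cv2.resize(a["color"][150:250,95:195],None,fx=4,fy=4,interpolation=cv2.INTER_CUBIC)
v=cv2.resize(b["color"][110:210,300:400],None,fx=4,fy=4,interpolation=cv2.INTER_CUBIC)
cv2.imwrite("pics/g2.png",np.hstack([u,v]))
E
```

```text
turn [-1.000e-02  1.000e-03  2.217e+00] shift [-10.2 446.6 -10.4]
t 2.95 pos [486.9 306.5 161.5] yaw 13.6 j [ 0.84  0.37 -0.24  0.   -0.95  0.96] F [ 0.8 -0.2 -3.4] w 14.4 58.56050670146942
```

View pics/g2.png

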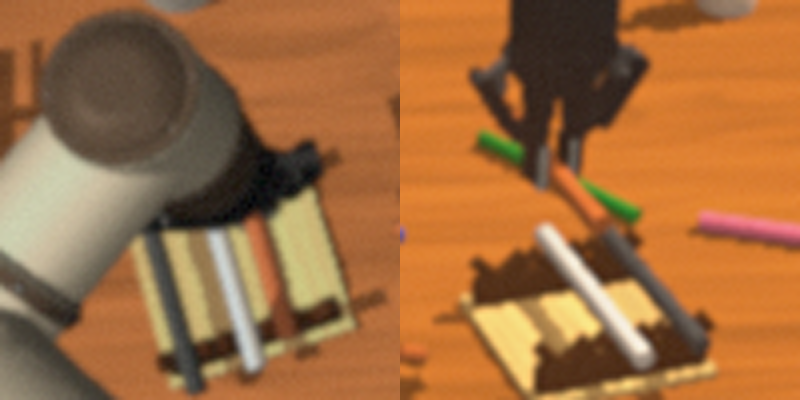

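Request:
carry_out([
  [0,0,0.1,0,20,-20,-1],
  [0,0,0.25,0,55,-30,-1],
  [0,0,0.41,-2,95,-30,-1],
  [0,0,0.57,-4,140,-30,-1],
  [0,0,0.74,-4,185,-30,-1],
])

```text
clock: 3.68
position: [525.6, 123.9, 187.7]
ee_rot: [0.968, -0.251, 0.001, -0.002]
contact_force: [1.4, -0.1, -2.7]
gripper_width: 13.5
grasp_force: 58.8
```

```bash
python3 go.py 581.4,-132,190,-113.4
```

```text
turn [-0.005  0.003  1.471] shift [173.2 196.4  -3.2]
t 3.675 pos [525.6 123.9 187.7] yaw -29.1 j [ 0.53  0.29 -0.29 -0.   -0.99  0.53] F [ 1.4 -0.1 -2.7] w 13.5 58.84288251399994
```

Request:
carry_out([
  [0,0,0.17,25,28,-3,-1],
  [0,0,0.34,55,62,-3,-1],
  [0,0,0.51,85,96,-3,-1],
  [0,0,0.68,110,125,-3,-1],
  [0,0,0.85,135,153,-3,-1],
])

```text
clock: 4.3
position: [570.3, -75.0, 189.9]
ee_rot: [0.778, -0.628, -0.0, -0.003]
contact_force: [0.1, 0.6, -3.1]
gripper_width: 13.7
grasp_force: 58.8
```

```bash
python3 go.py 581.4,-132,150,-113.4
```

```text
turn [-0.003  0.005  0.62 ] shift [58.2  1.3 39.6]
t 4.3 pos [570.3 -75.  189.9] yaw -77.9 j [ 0.15  0.35 -0.2  -0.01 -1.02  0.07] F [ 0.1  0.6 -3.1] w 13.7 58.81440281867981
```

Request:
carry_out([
  [0,0,0.16,16,0,5,-1],
  [0,0,0.32,32,0,15,-1],
  [0,0,0.48,48,1,25,-1],
  [0,0,0.62,58,1,35,-1],
  [0,0,0.62,58,1,39,-1],
])

```text
clock: 4.92
position: [581.7, -130.9, 150.0]
ee_rot: [-0.552, 0.834, 0.002, 0.002]
contact_force: [-0.5, 0.1, -4.2]
gripper_width: 14.0
grasp_force: 58.8
```

```bash
python3 go.py 581.4,-132,100,-113.4; python3 - <<'E'
from h import *
from bench import *
a=get_image("top");b=get_image("scene")
np.savez("topA.npz",**a);np.savez("sceneA.npz",**b)
u=cv2.resize(a["color"][120:220,255:355],None,fx=4,fy=4,interpolation=cv2.INTER_CUBIC)
v=cv2.resize(b["color"][140:240,125:225],None,fx=4,fy=4,interpolation=cv2.INTER_CUBIC)
cv2.imwrite("pics/g3.png",np.hstack([u,v]))
E
```

```text
turn [0.    0.005 0.007] shift [ 1.4 -0.2 50. ]
t 4.925 pos [ 581.7 -130.9  150. ] yaw -113.0 j [ 0.05  0.42 -0.19 -0.01 -0.96 -0.45] F [-0.5  0.1 -4.2] w 14.0 58.78235042095184
```

View pics/g3.png

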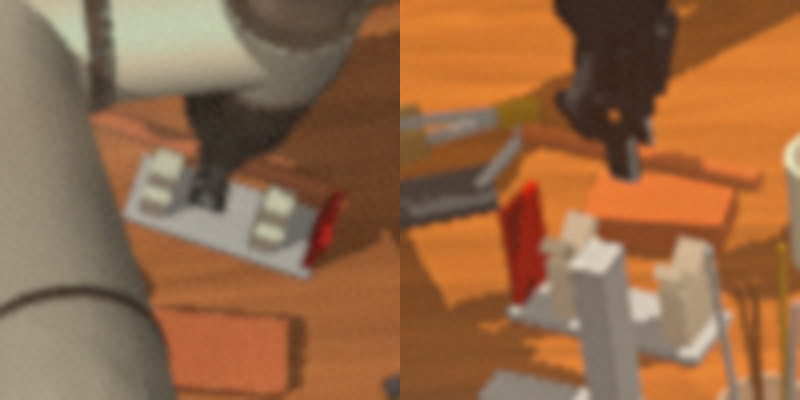

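The bar hangs level across the cradle. Its ends are at crop (95,115) and (342,195) in the top view, and (525,130) and (760,183) in the scene view. I'll triangulate them.

```bash
python3 - <<'E'
from h import *
t=dict(np.load("topA.npz"));s=dict(np.load("sceneA.npz"))
a=np.radians(66.6);c,q=np.cos(a),np.sin(a)
def cr(P): x,y=P[0]-558.5,P[1]+185; return np.round([c*x+q*y,-q*x+c*y],1)
U=lambda u,v:(255+u/4-.37,120+v/4-.37);V=lambda u,v:(125+(u-400)/4-.37,140+v/4-.37)
for z in(150,):
  for p in((342,194),(95,115)): P=onz(t,U(*p),z); print("top",P.round(1),cr(P))
  for p in((525,131),(760,183)): P=onz(s,V(*p),z); print("scn",P.round(1),cr(P))
for p,r in(((342,194),(525,131)),((95,115),(760,183))): P=tri(t,U(*p),s,V(*r)); print(P,cr(P))
# cradle features again
for p in((143,201),(160,171),(152,185),(163,150)): print("notch2",cr(onz(t,U(*p),76)))
print("notch peaks top: 2nd",cr(onz(t,U(160,200),76)),cr(onz(t,U(170,161),76)),"1st",cr(onz(t,U(268,235),76)),cr(onz(t,U(279,199),76)))
print("scn stop top corners",[cr(onz(s,V(*p),92)) for p in((503,212),(534,183))])
E
```

```text
top [ 547.8 -217.3  150. ] [-33.9  -3.1]
top [620.4 -46.6 150. ] [151.6  -1.9]
scn [ 548.8 -206.3  150. ] [-23.5   0.5]
scn [621.4 -40.9 150. ] [157.2  -0.5]
[ 547.2 -211.9  150.    10.6] [-29.2  -0.3]
[620.4 -43.8 149.5   5.7] [154.2  -0.7]
notch2 [99.2 27.1]
notch2 [94.2  0.4]
notch2 [96.6 12.9]
notch2 [ 97.2 -16.2]
notch peaks top: 2nd [87.3 22.1] [89.5 -9.6] 1st [ 1.9 21.7] [ 2.3 -7.9]
scn stop top corners [array([-37.3, -21. ]), array([-35.5,  18.1])]
```

Request:
carry_out([
  [0,0,0.007,1.4,0,15,-1],
  [0,0,0.007,1.4,0,32,-1],
  [0,0,0.007,1.4,0,50,-1],
  [0,0,0.007,1.4,0,62,-1],
  [0,0,0.007,1.4,0,70,-1],
])

```text
clock: 5.65
position: [582.2, -131.5, 80.8]
ee_rot: [-0.549, 0.836, 0.001, 0.003]
contact_force: [-0.4, -0.1, -3.5]
gripper_width: 14.1
grasp_force: 58.8
```

```bash
python3 go.py 581.1,-132.1,70,-113.4; python3 - <<'E'
from h import *
from bench import *
b=get_image("scene");a=get_image("top")
np.savez("sceneB.npz",**b)
np.savez("topB.npz",**a)
v=cv2.resize(b["color"][150:250,135:235],None,fx=4,fy=4,interpolation=cv2.INTER_CUBIC)
u=cv2.resize(a["color"][120:220,255:355],None,fx=4,fy=4,interpolation=cv2.INTER_CUBIC)
cv2.imwrite("pics/g4.png",np.hstack([u,v]))
E
```

```text
turn [-0.002  0.005 -0.   ] shift [ 1.1  0.8 10.7]
t 5.65 pos [ 582.2 -131.5   80.8] yaw -113.4 j [ 0.05  0.5  -0.26 -0.01 -0.8  -0.45] F [-0.4 -0.1 -3.5] w 14.1 58.818703293800354
```

View pics/g4.png

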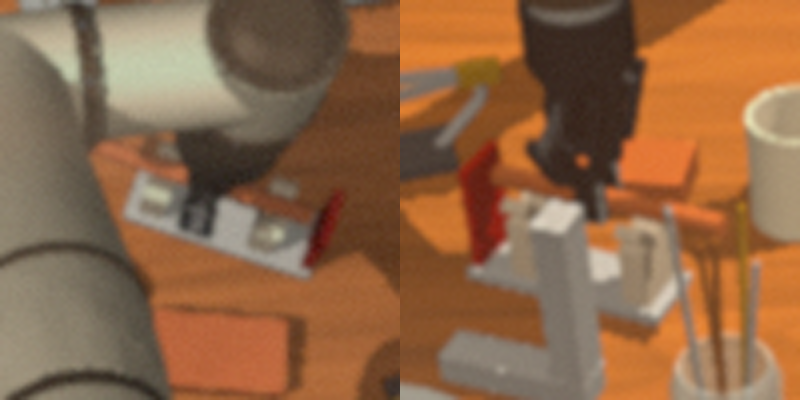

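```bash
python3 - <<'E'
from h import *
s=dict(np.load("sceneB.npz"));t=dict(np.load("topB.npz"))
a=np.radians(66.6);c,q=np.cos(a),np.sin(a)
def W(x,y,z): return [558.5+c*x-q*y,-185+q*x+c*y,z]
for n,P in dict(stop_far=W(-35,-22,92),stop_near=W(-35,22,92),stop_mid80=W(-35,0,80),end_m30=W(-30,0,81),end_150=W(150,0,81)).items():
    p=proj(s,P)[0]; r=proj(t,P)[0]; print(n,"scene crop",((p-[135,150]+.37)*4+[400,0]).round(1),"top crop",((r-[255,120]+.37)*4).round(1))
im=cv2.cvtColor(s["color"],cv2.COLOR_BGR2HSV)
for y in(192,193,194,195,196): print(y,[tuple(int(v) for v in im[y,x]) for x in range(151,168)])
E
```

```text
stop_far scene crop [465.1 173.4] top crop [335.6 191.8]
stop_near scene crop [497.5 140.3] top crop [318.7 245.8]
stop_mid80 scene crop [483.7 170.4] top crop [324.2 222.7]
end_m30 scene crop [489.6 170.7] top crop [318.1 220.3]
end_150 scene crop [717.2 223.4] top crop [ 90.9 145.8]
192 [(4, 217, 140), (4, 218, 130), (5, 215, 114), (5, 204, 104), (5, 204, 101), (6, 207, 101), (6, 193, 111), (9, 189, 131), (10, 188, 148), (11, 188, 153), (11, 184, 158), (11, 185, 165), (12, 185, 171), (11, 187, 176), (12, 191, 179), (12, 191, 182), (13, 191, 187)]
193 [(4, 220, 132), (4, 213, 116), (5, 201, 104), (5, 208, 102), (5, 211, 99), (6, 204, 104), (8, 198, 116), (10, 189, 135), (11, 187, 147), (11, 184, 150), (11, 184, 150), (11, 185, 152), (11, 185, 154), (11, 188, 155), (11, 186, 159), (12, 188, 163), (12, 186, 170)]
194 [(4, 218, 124), (4, 202, 111), (4, 203, 102), (5, 207, 100), (5, 206, 99), (5, 210, 101), (8, 194, 113), (10, 187, 132), (10, 185, 139), (11, 186, 141), (11, 182, 143), (11, 184, 143), (10, 180, 146), (11, 183, 146), (11, 183, 148), (11, 188, 152), (11, 186, 155)]
195 [(5, 217, 120), (4, 198, 107), (5, 199, 101), (4, 201, 100), (5, 209, 100), (5, 202, 101), (7, 192, 109), (10, 186, 122), (11, 183, 131), (11, 186, 133), (10, 179, 135), (11, 185, 135), (11, 185, 138), (10, 177, 141), (10, 185, 142), (11, 191, 143), (10, 185, 146)]
196 [(4, 213, 121), (4, 205, 108), (4, 202, 101), (5, 201, 103), (4, 203, 102), (4, 196, 99), (6, 205, 103), (7, 191, 111), (8, 201, 122), (8, 193, 131), (10, 188, 137), (11, 183, 142), (12, 188, 141), (12, 186, 136), (11, 183, 135), (11, 178, 136), (11, 179, 138)]
```

Request:
carry_out([
  [0,0,0,1,0.5,4,-1],
  [0,0,0,1,0.5,7,-1],
  [0,0,0,1,0.5,9,-1],
  [0,0,0,1,0.5,10,-1],
  [0,0,0,1,0.5,10,-1],
])

```text
clock: 6.38
position: [581.8, -132.3, 71.9]
ee_rot: [-0.549, 0.836, 0.0, 0.003]
contact_force: [-0.8, 0.3, -3.4]
gripper_width: 13.7
grasp_force: 58.8
```

```bash
python3 go.py 581.1,-132.1,70,-113.4
```

```text
turn [-0.003  0.006 -0.001] shift [0.1 0.7 1.9]
t 6.375 pos [ 581.8 -132.3   71.9] yaw -113.4 j [ 0.05  0.51 -0.27 -0.01 -0.78 -0.45] F [-0.8  0.3 -3.4] w 13.7 58.81687581539154
```

Request:
carry_out([
  [0,0,0,0,0,1,-1],
  [0,0,0,0,0,2,-1],
  [0,0,0,0,0,2.5,-1],
  [0,0,0,0,0,2.5,-1],
])

```text
clock: 6.88
position: [582.1, -132.3, 70.2]
ee_rot: [-0.549, 0.836, 0.0, 0.004]
contact_force: [-1.9, 1.1, 3.8]
gripper_width: 14.2
grasp_force: 59.5
```

Request:
carry_out([
  [0,0,0,0,0,0,-0.6],
  [0,0,0,0,0,0,-0.4],
  [0,0,0,0,0,0,-0.1],
  [0,0,0,0,0,0,-0.1],
  [0,0,0,0,0,-20,-0.1],
])

```text
clock: 7.5
position: [580.4, -132.3, 88.0]
ee_rot: [-0.549, 0.836, 0.002, 0.002]
contact_force: [-0.8, -0.5, -0.2]
gripper_width: 38.3
grasp_force: 0.0
```

Request:
carry_out([
  [0,0,0,0,0,-30,0],
  [0,0,0,0,0,-70,0.4],
  [0,0,0,0,0,-110,0.4],
])

```text
clock: 7.88
position: [580.9, -132.9, 200.5]
ee_rot: [-0.549, 0.836, 0.0, 0.003]
contact_force: [0.6, 0.1, 0.4]
gripper_width: 60.0
grasp_force: 0.0
```

```bash
python3 go.py 423.5,-327.5,180,-73
```

```text
turn [-0.005  0.005 -0.706] shift [241.3  67.1  18.9]
t 7.875 pos [ 580.9 -132.9  200.5] yaw -113.4 j [ 0.04  0.37 -0.13 -0.   -1.06 -0.45] F [0.6 0.1 0.4] w 60.0 0.0
```

Request:
carry_out([
  [0,0,-0.15,48,13,0,0.65],
  [0,0,-0.3,97,27,5,0.65],
  [0,0,-0.45,145,40,10,0.65],
  [0,0,-0.6,193,54,15,0.65],
  [0,0,-0.706,241,67,20,0.65],
])

```text
clock: 8.5
position: [422.7, -328.3, 177.7]
ee_rot: [0.805, -0.593, 0.001, -0.003]
contact_force: [0.7, -0.0, -0.2]
gripper_width: 70.6
grasp_force: 0.0
```

```bash
python3 go.py 423.5,-327.5,110,-73; python3 - <<'E'
from h import *
from bench import *
a=get_image("top");b=get_image("scene")
np.savez("topC.npz",**a);np.savez("sceneC.npz",**b)
u=cv2.resize(a["color"][120:240,255:355],None,fx=4,fy=4,interpolation=cv2.INTER_CUBIC)
v=cv2.resize(b["color"][130:250,85:185],None,fx=4,fy=4,interpolation=cv2.INTER_CUBIC)
cv2.imwrite("pics/g5.png",np.hstack([u,v]))
E
```

```text
turn [-0.006  0.002  0.004] shift [-0.4 -0.5 67.8]
t 8.5 pos [ 422.7 -328.3  177.7] yaw -72.7 j [-0.36  0.29 -0.31 -0.01 -0.96  0.67] F [ 0.7 -0.  -0.2] w 70.6 0.0
```

View pics/g5.png

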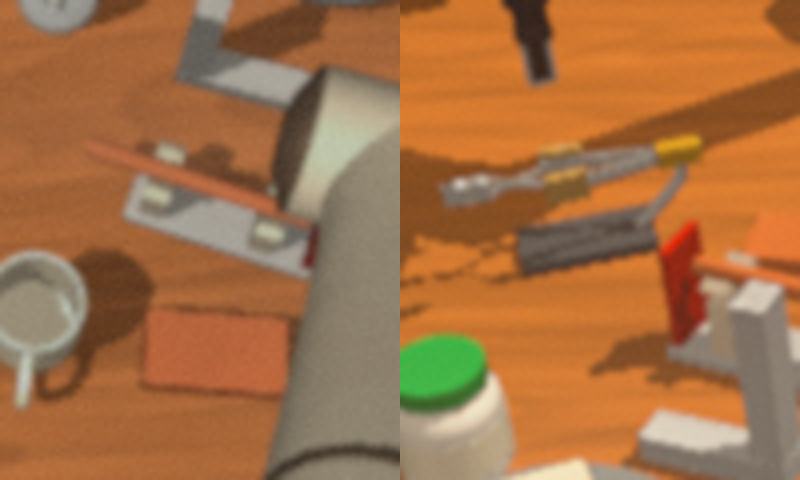

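The bar lies in both notches (top-view crop (88,147) to beyond (300,215)), with its end just clear of the red stop. The tweezers are below the gripper with their pads at scene crop (560,150) and (567,183).

Request:
carry_out([
  [-0.003,0,0.004,0,-0.5,25,0.65],
  [-0.003,0,0.004,0,-0.5,55,0.65],
  [-0.003,0,0.004,0,-0.5,85,0.65],
  [-0.003,0,0.004,0,-0.5,102,0.65],
  [-0.003,0,0.004,0,-0.5,112,0.65],
])

```text
clock: 9.22
position: [425.0, -326.3, 64.9]
ee_rot: [0.803, -0.596, -0.001, -0.002]
contact_force: [0.5, -0.6, 0.3]
gripper_width: 70.6
grasp_force: 0.0
```

Request:
carry_out([
  [0,0,0,0,0,0,0.65],
  [0,0,0,0,0,0,0.65],
])

```text
clock: 9.48
position: [425.6, -326.8, 66.5]
ee_rot: [0.803, -0.596, 0.001, -0.002]
contact_force: [0.0, 0.2, -0.5]
gripper_width: 70.6
grasp_force: 0.0
```

```bash
python3 go.py 423.5,-327.5,65,-73; python3 - <<'E'
from h import *
t=dict(np.load("topC.npz"))
a=np.radians(66.6);c,q=np.cos(a),np.sin(a)
def cr(P): x,y=P[0]-558.5,P[1]+185; return np.round([c*x+q*y,-q*x+c*y],1)
# columns: cross-sections of bar on the wooden bench / plate: peak of saturation*value vs background, print rows
h=cv2.cvtColor(t["color"],cv2.COLOR_BGR2HSV).astype(int)
for x in range(274,296,2): print(x,[(y,)+tuple(h[y,x]) for y in range(152,170)] if x in(276,) else "", )
U=lambda u,v:(255+u/4-.37,120+v/4-.37)
for p in((88,148),(200,183),(300,214)): P=onz(t,U(*p),70); print(P.round(1),cr(P))
E
```

```text
turn [-0.004  0.002 -0.003] shift [0.1 2.2 1.5]
t 9.475 pos [ 425.6 -326.8   66.5] yaw -73.2 j [-0.35  0.44 -0.43 -0.01 -0.7   0.65] F [ 0.   0.2 -0.5] w 70.6 0.0
274 
276 [(152, np.int64(12), np.int64(166), np.int64(164)), (153, np.int64(13), np.int64(162), np.int64(162)), (154, np.int64(12), np.int64(161), np.int64(163)), (155, np.int64(11), np.int64(158), np.int64(169)), (156, np.int64(11), np.int64(163), np.int64(174)), (157, np.int64(11), np.int64(162), np.int64(170)), (158, np.int64(11), np.int64(161), np.int64(163)), (159, np.int64(12), np.int64(158), np.int64(169)), (160, np.int64(12), np.int64(165), np.int64(170)), (161, np.int64(12), np.int64(170), np.int64(170)), (162, np.int64(12), np.int64(166), np.int64(178)), (163, np.int64(12), np.int64(167), np.int64(176)), (164, np.int64(12), np.int64(168), np.int64(167)), (165, np.int64(12), np.int64(165), np.int64(164)), (166, np.int64(12), np.int64(169), np.int64(157)), (167, np.int64(12), np.int64(168), np.int64(158)), (168, np.int64(13), np.int64(168), np.int64(159)), (169, np.int64(12), np.int64(169), np.int64(160))]
278 
280 
282 
284 
286 
288 
290 
292 
294 
[619.7 -45.9  70. ] [152.  -1.]
[ 585.4 -128.6   70. ] [62.5 -2.3]
[ 555.2 -201.8   70. ] [-16.7  -3.6]
```

Request:
carry_out([
  [0,0,0,0,1.5,1.5,0.65],
  [0,0,0,0,1.5,1.5,0.3],
  [0,0,0,0,1.5,1.5,0.1],
  [0,0,0,0,1.5,1.5,-0.2],
  [0,0,0,0,1.5,1.5,-0.5],
])

```text
clock: 10.1
position: [422.7, -328.8, 66.4]
ee_rot: [0.803, -0.596, 0.0, -0.001]
contact_force: [-7.6, -6.6, 12.0]
gripper_width: 26.6
grasp_force: 60.3
```

Request:
carry_out([
  [0,0,0,0,0,0,-0.7],
  [0,0,0,0,0,0,-0.7],
  [0,0,0,0,0,0,-0.7],
])

```text
clock: 10.48
position: [422.7, -328.8, 66.4]
ee_rot: [0.803, -0.596, 0.0, -0.001]
contact_force: [-6.4, -6.3, 11.2]
gripper_width: 26.5
grasp_force: 60.2
```

Request:
carry_out([
  [0,0,0,0,0,-5,-0.8],
  [0,0,0,0,0,-15,-0.9],
  [0,0,0,0,0,-30,-1],
  [0,0,0,0,0,-45,-1],
  [0,0,0,0,0,-60,-1],
])

```text
clock: 11.1
position: [423.6, -327.1, 125.5]
ee_rot: [0.803, -0.596, 0.0, -0.002]
contact_force: [0.3, -0.6, -5.0]
gripper_width: 26.4
grasp_force: 59.4
```

```bash
python3 go.py 422.7,-328.8,210,-73; python3 - <<'E'
from bench import *
import cv2,numpy as np
for n in("top","scene"):
    g=get_image(n);np.savez(n+"D.npz",**g)
from h import *
s=dict(np.load("sceneD.npz"));h=cv2.cvtColor(s["color"],cv2.COLOR_BGR2HSV)
# brass clamp (yellow) and grey jaws in scene
m=cv2.inRange(h[110:230,70:190],(18,130,90),(32,255,255));n,l,st,ce=cv2.connectedComponentsWithStats(m)
print("yellow",[(st[i,4],(ce[i]+[70,110]).round(1)) for i in range(1,n) if st[i,4]>8])
m=cv2.inRange(h[110:230,70:190],(0,0,90),(180,70,255));n,l,st,ce=cv2.connectedComponentsWithStats(m)
print("grey",[(st[i],(ce[i]+[70,110]).round(1)) for i in range(1,n) if st[i,4]>8])
c,q=np.cos(np.radians(-73)),np.sin(np.radians(-73))
for z in(60,):
    for x,zz in((-88,70),(72,70),(0,82)): print(x,proj(s,[422+c*x,-328+q*x,zz+z]).round(1))
E
```

```text
turn [-0.004  0.002 -0.004] shift [  1.2   1.  -84.5]
t 11.1 pos [ 423.6 -327.1  125.5] yaw -73.2 j [-0.36  0.35 -0.37 -0.01 -0.84  0.65] F [ 0.3 -0.6 -5. ] w 26.4 59.371588826179504
yellow [(np.int32(61), array([151.7, 150.8])), (np.int32(22), array([ 98.2, 214.4]))]
grey [(array([33,  0, 18,  4, 45], dtype=int32), array([111.6, 111.4])), (array([58, 42, 18,  5, 51], dtype=int32), array([136.1, 153.9])), (array([23, 45, 11,  4, 30], dtype=int32), array([ 97.6, 156.7])), (array([ 42,  46,  42,  24, 248], dtype=int32), array([133. , 171.4])), (array([24, 52, 11,  5, 33], dtype=int32), array([ 98.9, 164.2])), (array([ 83,  90,  37,  30, 571], dtype=int32), array([174.8, 216.4])), (array([ 33, 113,   7,   7,  26], dtype=int32), array([106.6, 227.2]))]
-88 [[151.2 151.1]]
72 [[ 97.2 160.6]]
0 [[121.2 152.8]]
```

Request:
carry_out([
  [0,0,0,0,0,-20,-1],
  [0,0,0,0,0,-45,-1],
  [0,0,0,0,0,-70,-1],
  [0,0,0,0,0,-85,-1],
])

```text
clock: 11.7
position: [423.3, -327.5, 210.2]
ee_rot: [0.803, -0.596, 0.0, -0.002]
contact_force: [0.8, 1.2, -5.0]
gripper_width: 26.8
grasp_force: 59.7
```

```bash
python3 go.py 643.4,8.1,210,-113.2
```

```text
turn [-0.003  0.004  0.698] shift [-257.8 -307.6    2.1]
t 11.7 pos [ 423.3 -327.5  210.2] yaw -73.2 j [-0.36  0.26 -0.26 -0.   -1.04  0.65] F [ 0.8  1.2 -5. ] w 26.8 59.701523780822754
```

Request:
carry_out([
  [0,0,0.05,-14,-17,0,-1],
  [0,0,0.12,-40,-48,0,-1],
  [0,0,0.2,-69,-82,0,-1],
  [0,0,0.28,-98,-117,0,-1],
  [0,0,0.35,-128,-153,0,-1],
])

```text
clock: 12.32
position: [532.7, -159.4, 209.4]
ee_rot: [-0.686, 0.728, 0.001, 0.002]
contact_force: [0.3, -1.7, -5.3]
gripper_width: 26.5
grasp_force: 59.7
```

```bash
python3 go.py 643.4,8.1,210,-113.2
```

```text
turn [0.    0.004 0.345] shift [-1.738e+02 -1.005e+02  1.000e-01]
t 12.325 pos [ 532.7 -159.4  209.4] yaw -93.4 j [-0.    0.3  -0.22 -0.   -1.06 -0.06] F [ 0.3 -1.7 -5.3] w 26.5 59.72658812999725
```

Request:
carry_out([
  [0,0,0.07,-40,-23,0,-1],
  [0,0,0.15,-80,-46,0,-1],
  [0,0,0.22,-120,-69,0,-1],
  [0,0,0.3,-155,-89,0,-1],
  [0,0,0.345,-173.8,-100.5,0,-1],
])

```text
clock: 12.95
position: [643.2, 9.0, 209.4]
ee_rot: [-0.552, 0.834, 0.001, 0.001]
contact_force: [-0.7, -0.5, -5.3]
gripper_width: 26.7
grasp_force: 59.7
```

Request:
carry_out([
  [0,0,0,0,0,10,-1],
  [0,0,0,0,0,30,-1],
  [0,0,0,0,0,50,-1],
  [0,0,0,0,0,70,-1],
  [0,0,0,0,0,70,-1],
])

```text
clock: 13.58
position: [640.6, 6.2, 137.8]
ee_rot: [-0.551, 0.834, 0.002, -0.001]
contact_force: [-0.3, -0.2, -5.0]
gripper_width: 26.6
grasp_force: 59.8
```

```bash
python3 go.py 643.4,8.1,110,-113.2;  python3 - <<'E'
from bench import *
from h import *
for n in("top","scene"):
    g=get_image(n);np.savez(n+"E.npz",**g)
    h=cv2.cvtColor(g["color"],cv2.COLOR_BGR2HSV)
    x0,y0,x1,y1=(225,110,310,190) if n=="top" else (170,120,290,250)
    for nm,lo,hi in(("yellow",(18,130,90),(32,255,255)),("grey",(0,0,90),(180,75,255))):
        k,l,st,ce=cv2.connectedComponentsWithStats(cv2.inRange(h[y0:y1,x0:x1],lo,hi))
        print(n,nm,[((st[i]+[x0,y0,0,0,0]).tolist(),(ce[i]+[x0,y0]).round(1).tolist()) for i in range(1,k) if st[i,4]>8])
    s=read_state();p=s["position"];a=np.radians(-113.2);c,q=np.cos(a),np.sin(a);dz=p[2]-66.4
    for nm,x,y,z in(("clamp",-89,0,72),("jawL",72,20,75),("jawR",72,-20,75),("tip",90,0,70)): print(nm,proj(g,[p[0]+c*(x-1)-q*y,p[1]+q*(x-1)+c*y,z+dz]).round(1))
    print("bar end, notch2",proj(g,[[618,-47.3,70],[594,-102,70]]).round(1))
E
```

```text
turn [0.006 0.    0.002] shift [-2.8 -2.  27.8]
t 13.575 pos [640.6   6.2 137.8] yaw -113.1 j [ 0.26  0.5  -0.09 -0.   -0.99 -0.66] F [-0.3 -0.2 -5. ] w 26.6 59.79259729385376
top yellow [([226, 132, 11, 6, 38], [231.9, 134.6])]
top grey [([225, 110, 52, 24, 873], [247.2, 118.8]), ([304, 115, 6, 11, 43], [307.1, 120.0]), ([306, 132, 4, 10, 22], [308.2, 137.0]), ([233, 137, 21, 19, 176], [243.8, 145.6]), ([279, 142, 11, 4, 24], [284.4, 143.1]), ([258, 153, 10, 7, 26], [262.0, 156.0]), ([225, 155, 9, 25, 122], [227.6, 170.7]), ([275, 155, 10, 5, 16], [279.8, 157.0]), ([295, 156, 5, 4, 13], [297.4, 157.8]), ([286, 164, 24, 19, 286], [298.4, 172.4]), ([225, 182, 14, 8, 85], [230.3, 186.1]), ([253, 183, 22, 7, 116], [263.4, 186.6])]
clamp [[230.3 133.7]]
jawL [[284.9 144.1]]
jawR [[280.6 156.7]]
tip [[288.5 152.8]]
bar end, notch2 [[277.1 157.1]
 [295.7 163.3]]
scene yellow [([259, 194, 13, 9, 92], [264.8, 197.9]), ([220, 206, 2, 10, 15], [220.3, 211.3])]
scene grey [([246, 120, 13, 16, 144], [251.4, 127.1]), ([209, 122, 4, 11, 27], [210.8, 127.2]), ([219, 140, 23, 6, 66], [230.2, 143.3]), ([222, 175, 44, 43, 555], [242.3, 201.6]), ([208, 180, 11, 6, 37], [212.9, 182.1]), ([200, 189, 12, 5, 41], [205.4, 191.1]), ([170, 201, 37, 49, 874], [181.3, 224.9]), ([223, 214, 3, 4, 10], [223.8, 215.5]), ([203, 233, 12, 17, 93], [207.7, 243.8]), ([216, 232, 14, 18, 102], [224.0, 244.1])]
clamp [[264.7 197.5]]
jawL [[204.8 188.4]]
jawR [[211.4 180.4]]
tip [[202.2 184.6]]
bar end, notch2 [[214.2 208.7]
 [194.9 204.1]]
```

Request:
carry_out([
  [0.004,0,0,-1.5,-1.5,10,-1],
  [0.004,0,0,-1.5,-1.5,20,-1],
  [0.004,0,0,-1.5,-1.5,30,-1],
  [0.004,0,0,-1.5,-1.5,38,-1],
  [0.004,0,0,-1.5,-1.5,38,-1],
])

```text
clock: 14.3
position: [644.5, 8.0, 101.7]
ee_rot: [-0.552, 0.834, -0.0, 0.002]
contact_force: [-0.2, -0.3, -5.0]
gripper_width: 26.8
grasp_force: 59.8
```

```bash
python3 go.py 642.8,6.7,66.4,-113.2
```

```text
turn [-0.003  0.003  0.003] shift [ 2.   1.2 35.3]
t 14.3 pos [644.5   8.  101.7] yaw -113.0 j [ 0.26  0.54 -0.12 -0.   -0.9  -0.66] F [-0.2 -0.3 -5. ] w 26.8 59.77379322052002
```

Request:
carry_out([
  [0,0,0.002,1,0.6,5,-1],
  [0,0,0.002,1,0.6,10,-1],
  [0,0,0.002,1,0.6,14,-1],
  [0,0,0.002,1,0.6,14,-1],
])

```text
clock: 14.8
position: [644.0, 7.5, 88.4]
ee_rot: [-0.551, 0.835, -0.001, 0.003]
contact_force: [-1.3, -0.3, -5.0]
gripper_width: 26.7
grasp_force: 59.8
```

```bash
python3 go.py 642.8,6.7,66.4,-113.2;  python3 - <<'E'
from bench import *
from h import *
for n in("top","scene"):
    g=get_image(n);np.savez(n+"F.npz",**g)
    h=cv2.cvtColor(g["color"],cv2.COLOR_BGR2HSV)
    x0,y0,x1,y1=(265,130,310,180) if n=="top" else (185,175,235,225)
    k,l,st,ce=cv2.connectedComponentsWithStats(cv2.inRange(h[y0:y1,x0:x1],(0,0,90),(180,75,255)))
    print(n,[((st[i]+[x0,y0,0,0,0]).tolist(),(ce[i]+[x0,y0]).round(1).tolist()) for i in range(1,k) if st[i,4]>8])
    p=read_state()["position"];a=np.radians(-113.2);c,q=np.cos(a),np.sin(a);dz=p[2]-66.4
    for nm,x,y,z in(("jawL",72,20,75),("jawR",72,-20,75)): print(nm,proj(g,[p[0]+c*(x-2.5)-q*y,p[1]+q*(x-2.5)+c*y,z+dz]).round(1))
    print("bar end, notch2",proj(g,[[618,-47.3,70],[594,-102,70]]).round(1))
g=dict(np.load("topF.npz"))["color"];lab=cv2.cvtColor(g,cv2.COLOR_BGR2LAB).astype(int)
for x in(284,288,292): print(x,[(y,*lab[y,x].tolist()) for y in range(152,170)])
E
```

```text
turn [-0.004  0.004  0.001] shift [ 1.3  0.9 22. ]
t 14.8 pos [644.    7.5  88.4] yaw -113.1 j [ 0.26  0.55 -0.14 -0.   -0.87 -0.67] F [-1.3 -0.3 -5. ] w 26.7 59.764723777770996
top [([265, 130, 5, 4, 14], [266.6, 131.0]), ([307, 132, 3, 10, 20], [308.4, 136.9]), ([278, 146, 10, 4, 21], [282.7, 147.4]), ([265, 148, 8, 4, 15], [267.5, 149.5]), ([295, 157, 5, 3, 10], [297.3, 157.9]), ([274, 159, 9, 5, 13], [277.6, 160.6]), ([286, 163, 24, 17, 269], [297.9, 172.1])]
jawL [[282.8 148.6]]
jawR [[278.6 160.7]]
bar end, notch2 [[277.1 157.1]
 [295.7 163.3]]
scene [([209, 196, 10, 5, 35], [213.8, 197.9]), ([198, 202, 15, 23, 125], [204.3, 213.1]), ([233, 207, 2, 9, 13], [233.7, 210.5]), ([185, 213, 7, 12, 72], [187.6, 219.0]), ([223, 217, 12, 8, 48], [227.8, 219.4])]
jawL [[207.  204.6]]
jawR [[213.4 196.4]]
bar end, notch2 [[214.2 208.7]
 [194.9 204.1]]
284 [(152, 86, 142, 150), (153, 82, 142, 151), (154, 85, 142, 150), (155, 85, 142, 151), (156, 85, 143, 149), (157, 89, 145, 151), (158, 90, 147, 151), (159, 89, 146, 151), (160, 86, 146, 151), (161, 103, 144, 152), (162, 115, 142, 149), (16
[... 230 characters left out ...]
43, 151), (156, 90, 143, 149), (157, 84, 143, 150), (158, 87, 144, 148), (159, 90, 148, 152), (160, 87, 147, 152), (161, 90, 145, 153), (162, 101, 145, 153), (163, 118, 145, 153), (164, 134, 141, 151), (165, 140, 137, 144), (166, 144, 134, 140), (167, 156, 132, 139), (168, 165, 129, 137), (169, 169, 129, 134)]
292 [(152, 80, 142, 150), (153, 83, 141, 150), (154, 85, 141, 151), (155, 87, 143, 151), (156, 87, 141, 152), (157, 85, 143, 151), (158, 85, 141, 149), (159, 83, 142, 150), (160, 89, 146, 150), (161, 89, 147, 154), (162, 92, 145, 150), (163, 94, 140, 145), (164, 108, 135, 138), (165, 114, 130, 137), (166, 123, 130, 137), (167, 129, 131, 138), (168, 129, 130, 140), (169, 121, 131, 139)]
```

Request:
carry_out([
  [0,0,0,1,1.5,5,-1],
  [0,0,0,1,1.5,10,-1],
  [0,0,0,1,1.5,15,-1],
  [0,0,0,1,1.5,19,-1],
  [0,0,0,1,1.5,20,-1],
])

```text
clock: 15.52
position: [642.4, 7.2, 68.4]
ee_rot: [-0.551, 0.835, -0.001, 0.003]
contact_force: [-0.4, 0.7, -5.4]
gripper_width: 26.9
grasp_force: 59.8
```

Request:
carry_out([
  [0,0,0,0,0,0,-1],
  [0,0,0,0,0,1,-1],
])

```text
clock: 15.78
position: [642.9, 7.3, 68.2]
ee_rot: [-0.551, 0.835, -0.001, 0.003]
contact_force: [-0.7, -0.2, -4.9]
gripper_width: 26.9
grasp_force: 59.8
```

```bash
python3 go.py 642.1,7.1,66.4,-113.2
```

```text
turn [-0.005  0.004  0.001] shift [0.5 0.7 1.8]
t 15.775 pos [642.9   7.3  68.2] yaw -113.1 j [ 0.26  0.58 -0.16 -0.   -0.83 -0.67] F [-0.7 -0.2 -4.9] w 26.9 59.77007031440735
```

Request:
carry_out([
  [-0.002,0.002,0,0,0,0.7,-1],
  [-0.002,0.002,0,0,0,1.4,-1],
  [-0.002,0.002,0,0,0,2,-1],
  [-0.002,0.002,0,0,0,2,-1],
])

```text
clock: 16.27
position: [642.8, 7.2, 66.5]
ee_rot: [-0.551, 0.835, -0.001, 0.002]
contact_force: [-1.7, -0.2, -1.1]
gripper_width: 26.6
grasp_force: 60.0
```

Request:
carry_out([
  [0,0,0,0,0,0.7,-1],
  [0,0,0,0,0,0.7,-0.4],
  [0,0,0,0,0,0.7,-0.25],
  [0,0,0,0,0,0.7,-0.1],
  [0,0,0,0,0,0.7,0.05],
])

```text
clock: 16.9
position: [643.0, 7.3, 64.9]
ee_rot: [-0.551, 0.835, -0.001, 0.002]
contact_force: [0.6, -0.4, 0.4]
gripper_width: 45.1
grasp_force: 0.0
```

Request:
carry_out([
  [0,0,0,0,0,0,0.2],
  [0,0,0,0,0,0,0.4],
  [0,0,0,0,0,0,0.5],
  [0,0,0,0,0,0,0.5],
])

```text
clock: 17.4
position: [642.7, 7.2, 65.2]
ee_rot: [-0.551, 0.835, -0.001, 0.002]
contact_force: [-0.5, -0.5, 0.3]
gripper_width: 64.1
grasp_force: 0.0
```

```bash
python3 go.py 642.1,7.1,66.4,-113.2;  python3 - <<'E'
from bench import *
from h import *
for n in("top","scene"):
    g=get_image(n);np.savez(n+"G.npz",**g)
    h=cv2.cvtColor(g["color"],cv2.COLOR_BGR2HSV)
    x0,y0,x1,y1=(260,130,310,180) if n=="top" else (185,175,240,235)
    k,l,st,ce=cv2.connectedComponentsWithStats(cv2.inRange(h[y0:y1,x0:x1],(0,0,90),(180,75,255)))
    print(n,[((st[i]+[x0,y0,0,0,0]).tolist(),(ce[i]+[x0,y0]).round(1).tolist()) for i in range(1,k) if st[i,4]>5])
    p=[642.8,7.2];a=np.radians(-113.2);c,q=np.cos(a),np.sin(a)
    for nm,x,y,z in(("jawL",72,10,76),("jawR",72,-10,76)): print(nm,proj(g,[p[0]+c*(x-2.5)-q*y,p[1]+q*(x-2.5)+c*y,z]).round(1))
E
```

```text
turn [-0.003  0.002  0.001] shift [ 0.3  0.5 -1.2]
t 17.4 pos [642.7   7.2  65.2] yaw -113.2 j [ 0.26  0.58 -0.16  0.   -0.83 -0.67] F [-0.5 -0.5  0.3] w 64.1 0.0
top [([260, 130, 13, 9, 80], [264.7, 133.0]), ([306, 132, 4, 9, 22], [308.1, 136.6]), ([266, 153, 8, 3, 13], [269.7, 153.8]), ([278, 152, 9, 4, 11], [281.5, 153.7]), ([296, 157, 4, 3, 9], [297.3, 158.0]), ([275, 158, 11, 5, 22], [279.8, 160.0]), ([286, 164, 24, 16, 267], [297.9, 172.2])]
jawL [[281.4 154.2]]
jawR [[279.4 160.1]]
scene [([221, 196, 4, 5, 11], [223.1, 198.6]), ([185, 202, 27, 29, 242], [196.2, 219.5]), ([208, 204, 11, 5, 18], [214.4, 205.4]), ([233, 210, 7, 4, 17], [235.9, 211.4]), ([222, 215, 3, 20, 36], [223.5, 225.8]), ([230, 216, 10, 19, 62], [234.8, 225.8]), ([206, 228, 2, 4, 6], [206.5, 229.5]), ([217, 232, 3, 3, 7], [218.0, 233.3])]
jawL [[209.1 208.5]]
jawR [[212.3 204.4]]
```

Both jaws now stand about 20 mm apart over their outer sides, either side of the bar, so they are closed on it. Withdrawing straight up.

Request:
carry_out([
  [0,0,0,0,0,-10,0.5],
  [0,0,0,0,0,-25,0.5],
  [0,0,0,0,0,-50,0.5],
  [0,0,0,0,0,-90,0.5],
  [0,0,0,0,0,-140,0.5],
])

```text
clock: 18.12
position: [641.7, 7.0, 206.9]
ee_rot: [-0.551, 0.835, -0.0, 0.001]
contact_force: [0.7, -0.5, 0.3]
gripper_width: 64.0
grasp_force: 0.0
```

```bash
python3 go.py 480,150,260,-113.2
```

```text
turn [-0.002  0.002  0.001] shift [-68.  204.8 -53.4]
t 18.125 pos [641.7   7.  206.9] yaw -113.1 j [ 0.26  0.44 -0.01  0.   -1.12 -0.67] F [ 0.7 -0.5  0.3] w 64.0 0.0
```

Moving aside so the cameras see everything, then a check of the result.

Request:
carry_out([
  [0,0,0,-5,15,-30,0.5],
  [0,0,0,-25,70,-50,0.5],
  [0,0,0,-45,125,-53,0.5],
  [0,0,0,-68,175,-53,0.5],
  [0,0,0,-68,205,-53,0.5],
])

```text
clock: 18.75
position: [478.8, 151.8, 259.5]
ee_rot: [-0.552, 0.834, -0.001, 0.003]
contact_force: [0.7, 0.1, -1.1]
gripper_width: 64.1
grasp_force: 0.0
```

```bash
python3 - <<'E'
from bench import *
from h import *
a=np.radians(66.6);c,q=np.cos(a),np.sin(a)
def cr(P): x,y=P[0]-558.5,P[1]+185; return np.round([c*x+q*y,-q*x+c*y],1)
def cc(n,g,lo,hi,roi,mn=6):
    x0,y0,x1,y1=roi;h=cv2.cvtColor(g["color"],cv2.COLOR_BGR2HSV)
    k,l,st,ce=cv2.connectedComponentsWithStats(cv2.inRange(h[y0:y1,x0:x1],lo,hi))
    r=[(int(st[i,4]),st[i,2:4].tolist(),(ce[i]+[x0,y0]).round(1)) for i in range(1,k) if st[i,4]>=mn]; print(n,r); return r
t=get_image("top");s=get_image("scene");np.savez("topH.npz",**t);np.savez("sceneH.npz",**s)
for a_ in cc("clamp top",t,(18,130,90),(32,255,255),(215,115,262,165)): print("clamp cradle",cr(onz(t,a_[2],79)))
cc("clamp scn",s,(18,130,90),(32,255,255),(215,175,300,240))
for a_ in cc("jaws",t,(0,0,90),(180,75,255),(266,145,294,166)): print(cr(onz(t,a_[2],76)))
P=lambda x,y,z:[558.5+c*x-q*y,-185+q*x+c*y,z]
print("expect clamp scn",proj(s,P(212+88,-1,72)),"top",proj(t,P(300,-1,76)))
# unchanged things: difference with first picture
t0=dict(np.load("top0.npz"))["color"];s0=dict(np.load("scene0.npz"))["color"]
for n,A,B in(("top",t0,t["color"]),("scene",s0,s["color"])):
    d=cv2.morphologyEx((cv2.absdiff(cv2.GaussianBlur(A,(5,5),0),cv2.GaussianBlur(B,(5,5),0)).max(2)>45).astype(np.uint8),cv2.MORPH_OPEN,np.ones((2,2)))
    k,l,st,ce=cv2.connectedComponentsWithStats(d); print(n,"changed",[st[i].tolist() for i in range(1,k) if st[i,4]>25])
# bar end vs stop in scene
h=cv2.cvtColor(s["color"],cv2.COLOR_BGR2HSV)
for y in(195,196,197,198): print(y,[tuple(int(v) for v in h[y,x]) for x in range(151,162)])
print("expected: face,end",proj(s,[P(-35,0,70),P(-30,0,70),P(-25,0,70)]).round(1).tolist())
E
```

```text
clamp top [(41, [10, 7], array([231.4, 140.7]))]
clamp cradle [298.9  -1.5]
clamp scn [(83, [12, 9], array([264.5, 220.2]))]
jaws [(50, [18, 12], array([272. , 155.3])), (14, [9, 4], array([281.6, 153.7])), (12, [5, 5], array([267.7, 160.2])), (7, [4, 2], array([290.3, 164.6]))]
[166.4   1.4]
[140.3 -12.9]
[173.9  20.5]
[104.5  11.3]
expect clamp scn [[264.9752954  220.21147111]] top [[231.05035503 141.05448411]]
top changed [[96, 136, 201, 248, 15158], [240, 145, 36, 25, 519], [271, 146, 10, 4, 31], [273, 150, 169, 173, 7846], [270, 187, 7, 14, 59], [396, 202, 10, 5, 29], [259, 207, 5, 11, 29], [353, 208, 34, 19, 351], [180, 229, 44, 34, 994], [199, 262, 14, 15, 79], [220, 270, 156, 49, 4430], [0, 274, 70, 44, 1930], [213, 293, 11, 4, 36], [295, 319, 26, 17, 223], [318, 329, 58, 55, 856], [267, 340, 30, 11, 165], [302, 352, 16, 17, 110], [262, 360, 40, 24, 615], [0, 372, 88, 12, 543], [308, 374, 7, 10, 46], [148, 381, 33, 3, 77]]
scene changed [[304, 0, 22, 13, 231], [304, 0, 50, 30, 364], [333, 0, 18, 6, 70], [355, 0, 5, 13, 50], [408, 0, 35, 40, 933], [259, 37, 11, 19, 137], [255,
[... 602 characters left out ...]
145), (5, 231, 147), (6, 232, 146), (6, 217, 147), (9, 204, 150), (11, 198, 153), (11, 187, 157), (11, 190, 154)]
196 [(6, 221, 127), (6, 216, 119), (6, 217, 127), (5, 235, 140), (5, 225, 146), (5, 218, 146), (6, 210, 147), (10, 193, 148), (11, 186, 148), (11, 190, 150), (11, 184, 150)]
197 [(7, 217, 128), (6, 220, 115), (5, 214, 118), (6, 229, 135), (4, 221, 144), (5, 222, 147), (6, 211, 145), (9, 194, 142), (11, 186, 140), (11, 186, 141), (11, 186, 145)]
198 [(7, 212, 136), (6, 216, 119), (5, 200, 116), (5, 224, 123), (5, 224, 138), (5, 221, 144), (6, 218, 143), (8, 198, 138), (9, 191, 132), (10, 177, 134), (10, 163, 139)]
expected: face,end [[156.0, 195.1], [157.5, 195.4], [159.0, 195.8]]
```

```bash
python3 -c "
from bench import *
print(job_done())"
```

```text
the job is handed in; nothing more can be done
None
```

I've handed the job in after about 19 s of robot time. The copper bar lies in both cradle notches with its end about 5 mm from the red stop. By the last camera measurements, the tweezers grip its overhanging end in line with the bar, with the foot on the bench.

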